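Zero the shop's two-wheel tally counter

TASK

Zero the tally counter on the gift table for the new day: with a fingertip, push each of its two thumbwheels round by the edge, click by click, until the wheel's raised index bar rests in the click where it points straight at its fixed pointer block; either way round will do, but do not click past the pointer. Do not lift or shift the counter or disturb the goods round it, and leave the wheels untouched at the end.

Things in the scene. Friction and masses are not known exactly. Their poses are not given: they have to be found in the camera images.
- counter: oak block 100 x 220 x 37 mm, dark deck plate on top at 39 mm; 2.5 kg, loose on rubber feet. Origin: centre of its underside; x from the front (robot's side) to the back, its short way; y to the left; z up. On it two equal thumbwheels turn about vertical axes at x = -20, y = +55 (left) and -55 mm (right). Behind each a fixed white pointer block, point at x = 28 mm, 56 mm high
- left_wheel_axis (a point): on the left wheel's axis, 59 mm above the table; axes as the counter's. Wheel: aluminium, 43 to 59 mm above the table; hub of 27 mm radius, six lobes 60 degrees apart, each a thin radial web ending in an upright pin of 4 mm radius, 40 mm from the axis; 32 mm clear between neighbouring pins. Front lobes jut up to 14 mm beyond the block's front face
- right_wheel_axis (a point): the same point on the right wheel, which is made alike
- left_wheel_index (a point): top of the left wheel's index lobe, on the pin's axis, 40 mm from the wheel's axis; a raised dark bar 7 mm wide and 5 mm high (top 64 mm above the table) runs on the wheel's top from the middle to this lobe
- right_wheel_index (a point): the same point on the right wheel
- left_wheel (a joint): left wheel's angle (rad), growing clockwise from above; 0 (or a whole turn, -6.28) = index bar at the pointer, i.e. straight back. Clicks every 60 degrees (1.047): then one lobe stands straight in front of the axis, one straight behind. Starts 1 to 3 clicks before 0 (-1.05, -2.09 or -3.14), rarely hanging half-way between two clicks. More at joint right_wheel
- right_wheel (a joint): the same for the right wheel. Both turn either way; a sideways push on a lobe, growing to about 4 N, turns the wheel; once pushed a little over 30 degrees on from a click it springs on by itself to the next one; let go well before that, it springs back. It springs no further than the next click
- soap_white: plain white soap box, 56 x 78 x 26 mm, loose, to be left alone; origin: centre of its underside
- balm: small green square box, 50 x 50 x 22 mm, loose, to be left alone; origin: centre of its underside
- tin: round floral tin, 74 mm across, 32 mm high, loose, to be left alone; origin: centre of its underside
- carton: upright floral carton, 52 x 66 x 124 mm, loose, behind the counter, to be left alone; origin: centre of its underside
- tube: upright floral tube, 38 x 58 x 129 mm, loose, behind the counter, to be left alone; origin: centre of its underside
- gift_floral: red floral tin box, 62 x 118 x 82 mm, loose, to be left alone; origin: centre of its underside
- soap_patterned: soap box with a printed floral pattern, 56 x 78 x 26 mm, loose, to be left alone; origin: centre of its underside

How it is judged:
At the end, for the whole second after the job is handed in: both wheels rest with the index bar at the pointer, within 0.15 rad, and the counter stands flat within 20 mm of where it stood ((value of joint left_wheel between -0.15 and 0.15 rad or value of joint left_wheel between -6.4332 and -6.1332 rad) and (value of joint right_wheel between -0.15 and 0.15 rad or value of joint right_wheel between -6.4332 and -6.1332 rad) and angle between counter's own z axis and vertical below 0.03 rad and distance of counter from where it was at the start of the episode below 0.02 m); the robot touches nothing.
It fails at once if a wheel is clicked past its pointer (value of joint any of left_wheel, right_wheel above 0.6 rad or value of joint any of left_wheel, right_wheel below -6.9 rad).
It fails at once if the counter is lifted, tipped or shifted by more than 20 mm (distance of counter from where it was at the start of the episode above 0.02 m or height (world z) of counter above 0.006 m or angle between counter's own z axis and vertical above 0.08 rad).
It fails at once if goods round the counter are moved by more than 20 mm or knocked over (distance of any of soap_white, balm, tin, soap_patterned, carton, tube, gift_floral from where it was at the start of the episode above 0.02 m or angle between any of soap_white, balm, tin, soap_patterned, carton, tube, gift_floral's own z axis and vertical above 0.3 rad).
It also fails if it takes over 61 s, if anything falls off the work surface, if the arm or the gripper's body presses on something with over 40 N, if the wrist force passes 120 N, or if a joint passes its speed limit or range.

ROBOT

A 6-joint arm with a two-finger parallel gripper is mounted at the origin on a cart in front of the work surface, level with it; the furniture and walls round the work are solid. World frame = base frame: x ahead of the robot, y to its left, z up, the work surface at z = 0. Lengths are in m, angles in rad, forces in N, time in s.
With the tool pointing down it reaches from about 0.25 to 0.725 m from the base axis. Payload 9.7 kg.
Tool frame: the origin (TCP) lies midway between the tips of the shut fingers; the grasp point (between the pads) lies 19 mm behind it (grasp_offset is the distance from the TCP to the grasp point, in m); z points along the fingers, y is the line along which they close (so a half turn about z gives the same grasp; the last joint's range is limited). The gripper opens to 85 mm and grips with 20 to 120 N. Pads are 22 mm wide; open, the fingers measure 114 mm over their backs; the gripper's body (76 mm by 85 mm) begins 54 mm behind the grasp point. The pads swing forward as they close: fully open they stand 13 mm farther back than shut.
Start: joints at [1.283, 0.087, 0.176, 1.66, 0, 1.571], TCP at [0.156, 0.527, 0.231] pointing down, gripper open.
Joint ranges: [-3.13, 3.13], [-0.85, 1.81], [-1.15, 1.24], [-2.2, 2.28], [-1.44, 1.52], [-3.14, 3.14]. Speed limits (rad/s): [2.22, 2.22, 2.57, 3.14, 3.14, 3.14].

INTERFACE

Orientations are given as a unit quaternion [w, x, y, z].
In Python, from workcell import * gives the robot as it stands. The module is installed in compiled form; this text tells all that it offers.
- The arm moves only by the shell command python3 -m inch 'ROWS' [FORCE]. ROWS is JSON, a list of rows, each a list of 3 entries, a list of its own where there are three numbers: the turn, a rotation vector about the world's x, y, z in degrees, then the shift along the world's x, y, z in mm, then the finger opening in mm, from 0 to 85.4. A call has 1 to 12 rows; each row is the pose to reach, as a shift and turn from the pose commanded when the call began; what a row does not reach only later rows make up. A row lasts 1/12 s, in which the tool goes at most 41.7 mm and 7.16 degrees, less where a joint would pass 70% of its speed; a pose out of reach is approached as far as the arm can. A call with a gripper value outside its range is refused whole. The fingers move at their own pace and stop on an object; FORCE is the grip in N (left out, the last holds). Time passes only in rows, so rows that repeat a pose let the fingers close. It gives the time, the measured TCP pose, the force, the opening and the grip force at its end, in the units of the state.
- get_state(): the state, without advancing time (a new reading comes with each control period).
- get_image(name): name is "side" or "top" or "wrist"; returns the picture (480x640x3 uint8, red, green, blue); there is no depth.
- camera_info(name): a dict with "camera_matrix" (3x3 intrinsics, pixels), "dist_coeffs" ([k1, k2, p1, p2, k3] as OpenCV has them; the pictures are not rectified), "xyz" and "attitude" of the camera in the world. Camera axes: x right, y up, looking along -z (the intrinsics and any distortion apply to the point x, -y, -z); pixel columns grow to the right and rows downward; lengths in m; the calibration is good to about 2 mm. A picture is of the moment at which its call begins: read the wrist's pose just before it. camera_info takes no time and is no camera call; for the wrist camera it gives the pose at the moment of the call.
- hand_in(): hands the job in; it is judged then, once.
The state is a dict: "clock": time; "joint_positions": joint angles; "dq": joint speeds; "tau": joint torques, N m; "position": TCP position; "tool_rot": TCP orientation; "ft_force": force on the tool from outside, world axes, zero at the start; "moment": the same for the moment, N m; "gripper_width": opening from 0.0 (shut) to 1.0 (fully open); "grip_force": force on a finger pad.
Only numpy, scipy, OpenCV 4.12 (cv2) and the standard library are available. Lean on these libraries where they do the work, as an engineer would, in place of code of your own. Each camera call takes 0.05 s, during which the arm holds its last target. There are 200 camera calls.

## Working session

There is one attempt and no reset: what is moved stays moved. The work goes in short steps, Python scripts to look and compute and a shell command to move; the robot and the scene stay as the last step left them, time stands still between calls to the robot, and variables do not carry over. Pictures are saved under pics/ and viewed, at most 10 in all, crops included, and the job is handed in when it is done.

```bash
mkdir -p pics; cat > h.py <<'E'
from workcell import *
import numpy as np, cv2
from scipy.spatial.transform import Rotation as R
def rot(a):
    a=np.array(a,float)
    if a.shape==(3,3): return a
    return R.from_quat(a[[1,2,3,0]]).as_matrix()
def ray(ci,uv,z):
    K=np.array(ci["camera_matrix"]);d=np.array(ci["dist_coeffs"])
    p=cv2.undistortPoints(np.array(uv,float).reshape(-1,1,2),K,d).reshape(-1,2)
    D=np.c_[p[:,0],-p[:,1],-np.ones(len(p))]@rot(ci["attitude"]).T
    o=np.array(ci["xyz"]);return o+D*((z-o[2])/D[:,2])[:,None]
def save(n,im): cv2.imwrite(n,cv2.cvtColor(im,cv2.COLOR_RGB2BGR))
E
python3 - <<'E'
from h import *
for n in("top","side"):
    save(f"pics/{n}0.png",get_image(n));c=camera_info(n);print(n,c["xyz"],c["attitude"],c["camera_matrix"])
s=get_state();print(s["clock"],s["position"],s["tool_rot"],s["gripper_width"])
E
```

```text
top [0.4463663  0.02582371 1.30581953] [ 0.70859485  0.02984392 -0.0384575  -0.70393444] [[519.33919533   0.         320.49627206]
 [  0.         519.33919533 238.2658579 ]
 [  0.           0.           1.        ]]
side [-0.0528987  -1.20659803  1.15520123] [ 0.87275623  0.42353024 -0.09830678 -0.2219335 ] [[564.21806577   0.         331.23705077]
 [  0.         564.21806577 241.98809636]
 [  0.           0.           1.        ]]
0.1 [0.15605389 0.52717033 0.23068655] [-8.73548613e-05  1.43413462e-01  9.89662687e-01 -5.81161837e-04] 0.9989067946279822
```

View pics/top0.png

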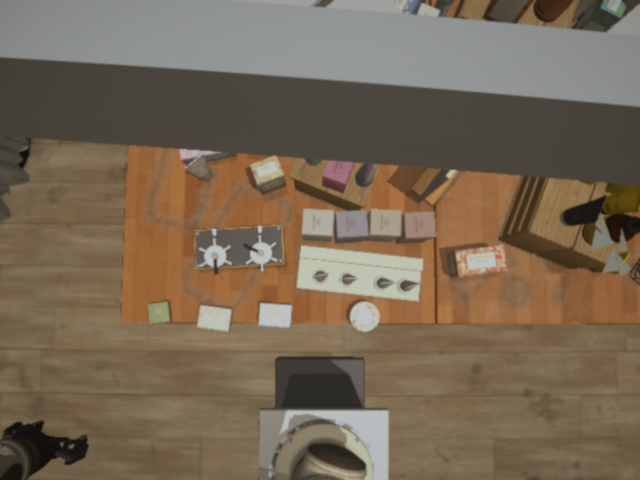

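View pics/side0.png

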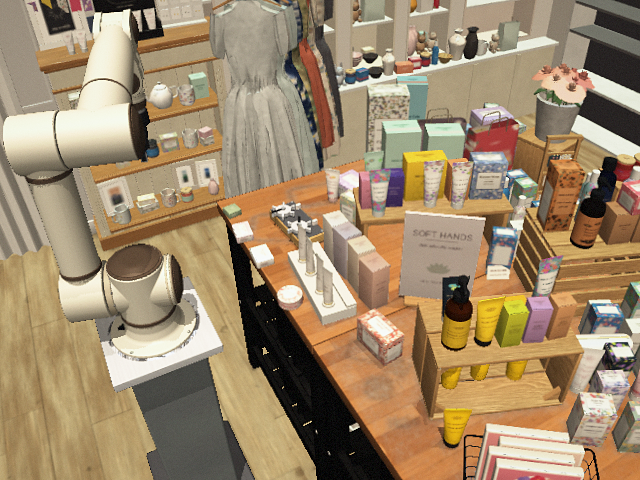

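The top view shows the counter at about (240,247). Its wheels are near (215,255) and (263,252), with two soap boxes in front at (214,318) and (275,315). I'll zoom in on it.

```bash
python3 - <<'E'
from h import *
im=get_image("top")
save("pics/c.png",cv2.resize(im[140:340,140:300],None,fx=3.75,fy=3.0*1.0 if 0 else 3.0,interpolation=cv2.INTER_CUBIC)) if 0 else save("pics/c.png",cv2.resize(im[215:285,185:295],None,fx=7,fy=7,interpolation=cv2.INTER_CUBIC))
E
```

```text
(no output)
```

View pics/c.png

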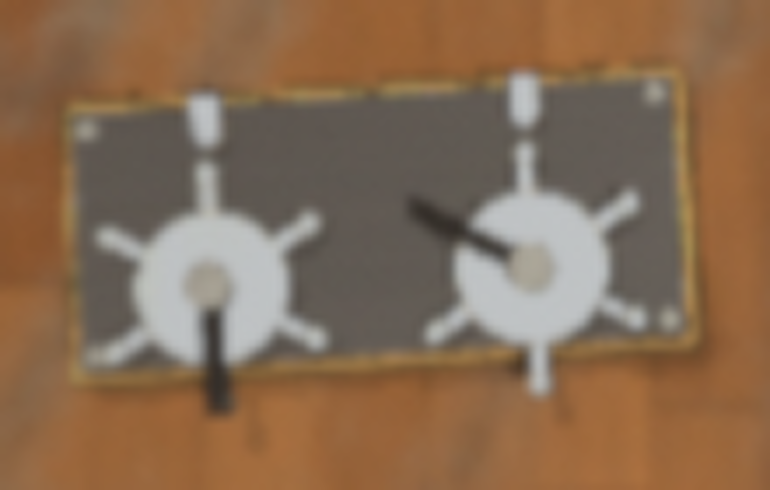

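The left index bar points straight forward at crop (217,405), so that wheel needs 3 clicks either way. The right bar points back-left at (415,205), so it needs 1 click clockwise.

```bash
python3 - <<'E'
from h import *
c=camera_info("top")
f=lambda x,y:(185+(x+.5)/7-.5,215+(y+.5)/7-.5)
W=ray(c,[f(210,286),f(531,267)],.059);print(W.round(4))
P=ray(c,[f(206,150),f(525,127)],.056);print(P.round(4))
I=ray(c,[f(217,405),f(415,205)],.064);print(I.round(4))
d=W[0]-W[1];print("yaw",np.degrees(np.arctan2(-d[0],d[1])),np.linalg.norm(d))
print("corners",ray(c,[f(70,105),f(685,70),f(697,345),f(75,380)],.037).round(3))
print("boxes",ray(c,[(214,318),(275,315),(159,313),(268,172)],.026).round(3))
E
```

```text
[[0.524  0.2653 0.059 ]
 [0.5313 0.1552 0.059 ]]
[[0.5712 0.2684 0.056 ]
 [0.58   0.1584 0.056 ]]
[[0.4831 0.2609 0.064 ]
 [0.552  0.1947 0.064 ]]
yaw 3.8111464943224904 0.11035956930314506
corners [[0.589 0.32  0.037]
 [0.603 0.105 0.037]
 [0.506 0.099 0.037]
 [0.492 0.316 0.037]]
boxes [[0.373 0.269 0.026]
 [0.381 0.121 0.026]
 [0.384 0.404 0.026]
 [0.736 0.143 0.026]]
```

Next I'll move to a hover in front of the right wheel with the fingers shut, the pad width across, and the closing line along the counter's x.

```bash
python3 -m inch '[[[0,0,-70],[307,-397,-70],0],[[0,0,-70],[307,-397,-70],0],[[0,0,-70],[307,-397,-70],0],[[0,0,-70],[307,-397,-70],0],[[0,0,-70],[307,-397,-70],0],[[0,0,-70],[307,-397,-70],0],[[0,0,-70],[307,-397,-70],0],[[0,0,-70],[307,-397,-70],0],[[0,0,-70],[307,-397,-70],0],[[0,0,-70],[307,-397,-70],0],[[0,0,-70],[307,-397,-70],0],[[0,0,-70],[307,-397,-70],0]]' 40
```

```text
clock: 1.15
position: [0.4598, 0.1336, 0.162]
tool_rot: [0.0, 0.685, 0.728, 0.0]
ft_force: [0.6, 0.4, -0.5]
gripper_width: 0.003
grip_force: 0.0
```

```bash
python3 -m inch '[[[0,0,0],[0,0,0],0],[[0,0,0],[0,0,0],0],[[0,0,0],[0,0,0],0],[[0,0,0],[0,0,0],0]]' ; python3 - <<'E'
from h import *
print(get_state()["position"],get_state()["tool_rot"]);c=camera_info("wrist");print(c["xyz"],c["attitude"])
save("pics/w1.png",get_image("wrist"))
E
```

```text
clock: 1.48
position: [0.4586, 0.1364, 0.1623]
tool_rot: [-0.0, 0.685, 0.729, 0.0]
ft_force: [-1.0, 0.0, 0.5]
gripper_width: -0.001
grip_force: 0.0
[0.45861134 0.13637784 0.16234638] [-8.44609618e-05  6.84732185e-01  7.28794776e-01  4.58059326e-05]
[0.45477708 0.21097019 0.30458576] [ 0.98845314 -0.14824651 -0.00494005  0.03096711]
```

View pics/w1.png

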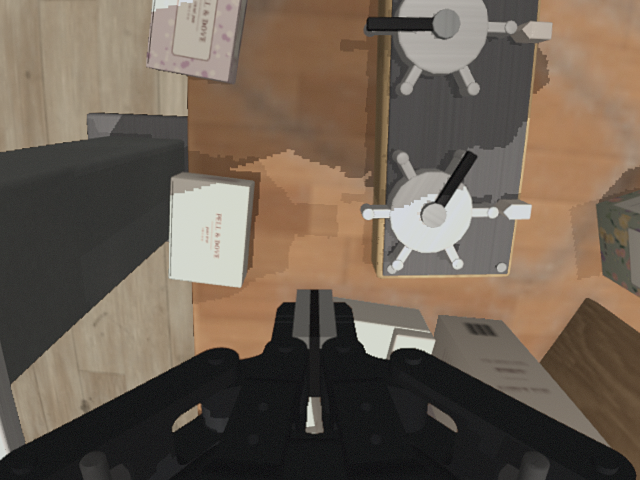

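The wrist view shows the fingertips at about (298–332, 290), the right hub at (433,213) with a front pin at (370,213), and the left hub at (446,24). The bars agree with the top view.

```bash
python3 - <<'E'
from h import *
c=camera_info("wrist")
print("hub R,L",ray(c,[(433,214),(446,24)],.059).round(4).tolist())
print("pins front,back R; front L(64)",ray(c,[(370,213),(492,212)],.059).round(4).tolist(),ray(c,[(370,24)],.064).round(4).tolist())
print("tip edges",ray(c,[(297,290),(333,290),(315,290),(315,310)],.1623).round(4).tolist())
E
```

```text
hub R,L [[0.5337, 0.1542, 0.059], [0.5262, 0.2649, 0.059]]
pins front,back R; front L(64) [[0.4937, 0.1522, 0.059], [0.5717, 0.158, 0.059]] [[0.4826, 0.2602, 0.064]]
tip edges [[0.4524, 0.1448, 0.1623], [0.4663, 0.1457, 0.1623], [0.4593, 0.1453, 0.1623], [0.4599, 0.1367, 0.1623]]
```

```bash
python3 -m inch '[[[0,0,0],[15,-6,-40],0],[[0,0,0],[15,-6,-80],0],[[0,0,0],[15,-6,-105],0],[[0,0,0],[15,-6,-114],0],[[0,0,0],[15,-6,-114],0],[[0,0,0],[24,-5,-114],0],[[0,0,0],[32,-4,-114],0],[[0,0,0],[37,-3,-114],0],[[0,0,0],[37,-3,-114],0],[[0,0,0],[37,-3,-114],0],[[0,0,0],[37,-3,-114],0]]'
```

```text
clock: 2.45
position: [0.4964, 0.1327, 0.0486]
tool_rot: [0.0, 0.685, 0.728, 0.0]
ft_force: [0.1, 1.5, -0.8]
gripper_width: -0.0
grip_force: 0.0
```

```bash
python3 -m inch '[[[0,0,0],[0,4,0],0],[[0,0,0],[0,8,0],0],[[0,0,0],[-1,11,0],0],[[0,0,0],[-1,14,0],0],[[0,0,0],[-1,17,0],0],[[0,0,0],[-1,20,0],0],[[0,0,0],[-1,23,0],0],[[0,0,0],[-2,26,0],0],[[0,0,0],[-2,29,0],0],[[0,0,0],[-2,32,0],0],[[0,0,0],[-2,34,0],0],[[0,0,0],[-2,34,0],0]]'; python3 - <<'E'
from h import *
im=get_image("wrist");save("pics/w2.png",im)
E
```

```text
clock: 3.45
position: [0.4933, 0.1671, 0.048]
tool_rot: [-0.0, 0.685, 0.729, -0.0]
ft_force: [-6.1, 0.5, -0.3]
gripper_width: -0.0
grip_force: 2.6
```

View pics/w2.png

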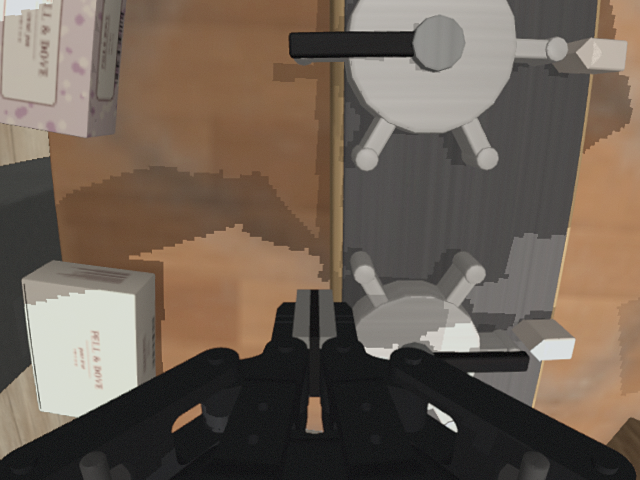

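The right bar now points at its pointer (bar at y≈360, block at (550,340)). Next I'll withdraw and move to the left wheel.

```bash
python3 -m inch '[[[0,0,0],[-10,0,0],0],[[0,0,0],[-25,0,0],0],[[0,0,0],[-29,25,0],0],[[0,0,0],[-29,50,0],0],[[0,0,0],[-29,74,0],0],[[0,0,0],[-29,74,0],0],[[0,0,0],[-20,75,0],0],[[0,0,0],[-12,75,0],0],[[0,0,0],[-7,75,0],0],[[0,0,0],[-7,75,0],0],[[0,0,0],[-7,75,0],0]]'; python3 -m inch '[[[0,0,0],[0,4,0],0],[[0,0,0],[0,8,0],0],[[0,0,0],[-1,11,0],0],[[0,0,0],[-1,14,0],0],[[0,0,0],[-1,17,0],0],[[0,0,0],[-1,20,0],0],[[0,0,0],[-1,23,0],0],[[0,0,0],[-2,26,0],0],[[0,0,0],[-2,29,0],0],[[0,0,0],[-2,32,0],0],[[0,0,0],[-2,35,0],0],[[0,0,0],[-2,35,0],0]]'; python3 - <<'E'
from h import *
im=get_image("wrist");save("pics/w3.png",im)
E
```

```text
clock: 4.42
position: [0.4875, 0.2408, 0.048]
tool_rot: [-0.0, 0.686, 0.728, -0.0]
ft_force: [-0.4, 0.9, 0.2]
gripper_width: -0.003
grip_force: 0.0
clock: 5.42
position: [0.4854, 0.2775, 0.0484]
tool_rot: [0.0, 0.685, 0.729, 0.001]
ft_force: [0.4, 1.1, -0.3]
gripper_width: -0.001
grip_force: 0.1
```

View pics/w3.png

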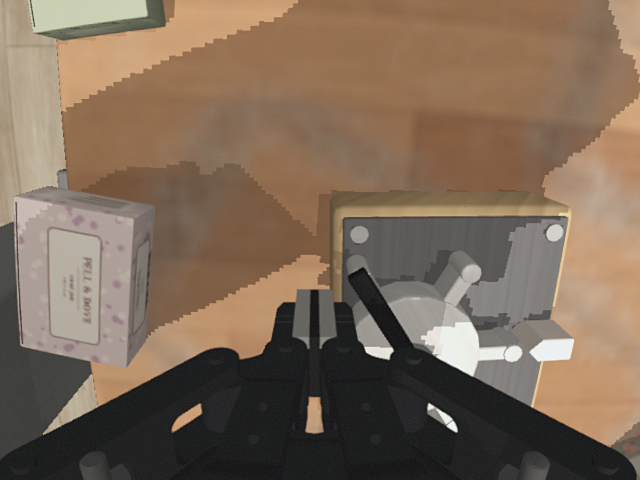

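The left bar moved one click and is now front-left, with its end at (360,272). I'll repeat the stroke twice and look after each one.

```bash
python3 -m inch '[[[0,0,0],[-10,0,0],0],[[0,0,0],[-22,-1,0],0],[[0,0,0],[-22,-13,0],0],[[0,0,0],[-21,-25,0],0],[[0,0,0],[-20,-36,0],0],[[0,0,0],[-20,-36,0],0],[[0,0,0],[-12,-36,0],0],[[0,0,0],[-4,-36,0],0],[[0,0,0],[2,-36,0],0],[[0,0,0],[2,-36,0],0],[[0,0,0],[2,-36,0],0]]'; python3 -m inch '[[[0,0,0],[0,4,0],0],[[0,0,0],[0,8,0],0],[[0,0,0],[-1,11,0],0],[[0,0,0],[-1,14,0],0],[[0,0,0],[-1,17,0],0],[[0,0,0],[-1,20,0],0],[[0,0,0],[-1,23,0],0],[[0,0,0],[-2,26,0],0],[[0,0,0],[-2,29,0],0],[[0,0,0],[-2,32,0],0],[[0,0,0],[-2,35,0],0],[[0,0,0],[-2,35,0],0]]'; python3 - <<'E'
from h import *
im=get_image("wrist");save("pics/w4.png",im)
E
```

```text
clock: 6.38
position: [0.4874, 0.2408, 0.0479]
tool_rot: [-0.0, 0.685, 0.728, -0.0]
ft_force: [-0.3, 0.8, -0.5]
gripper_width: -0.002
grip_force: 0.0
clock: 7.38
position: [0.4853, 0.2766, 0.0484]
tool_rot: [0.0, 0.685, 0.729, 0.001]
ft_force: [-0.3, 0.6, 0.3]
gripper_width: -0.0
grip_force: 0.4
```

View pics/w4.png

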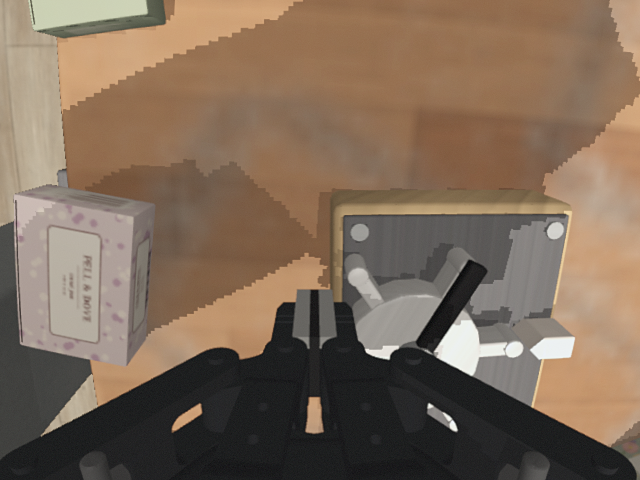

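The bar is now back-left, with its end at (475,268), so one click remains.

```bash
python3 -m inch '[[[0,0,0],[-10,0,0],0],[[0,0,0],[-22,-1,0],0],[[0,0,0],[-22,-13,0],0],[[0,0,0],[-21,-25,0],0],[[0,0,0],[-20,-36,0],0],[[0,0,0],[-20,-36,0],0],[[0,0,0],[-12,-36,0],0],[[0,0,0],[-4,-36,0],0],[[0,0,0],[2,-36,0],0],[[0,0,0],[2,-36,0],0],[[0,0,0],[2,-36,0],0]]'; python3 -m inch '[[[0,0,0],[0,4,0],0],[[0,0,0],[0,8,0],0],[[0,0,0],[-1,11,0],0],[[0,0,0],[-1,14,0],0],[[0,0,0],[-1,17,0],0],[[0,0,0],[-1,20,0],0],[[0,0,0],[-1,23,0],0],[[0,0,0],[-2,26,0],0],[[0,0,0],[-2,29,0],0],[[0,0,0],[-2,32,0],0],[[0,0,0],[-2,35,0],0],[[0,0,0],[-2,35,0],0]]'; python3 -m inch '[[[0,0,0],[-12,0,0],0],[[0,0,0],[-30,0,0],0],[[0,0,0],[-45,0,20],0],[[0,0,0],[-55,-30,55],0],[[0,0,0],[-60,-60,90],0],[[0,0,0],[-60,-90,120],0],[[0,0,0],[-60,-110,130],0],[[0,0,0],[-60,-110,130],0],[[0,0,0],[-60,-110,130],0]]'; python3 - <<'E'
from h import *
save("pics/w5.png",get_image("wrist"))
E
```

```text
clock: 8.35
position: [0.4875, 0.2397, 0.0479]
tool_rot: [-0.0, 0.685, 0.728, -0.0]
ft_force: [-0.9, -0.1, 0.0]
gripper_width: 0.002
grip_force: 0.0
clock: 9.35
position: [0.4851, 0.2757, 0.0483]
tool_rot: [-0.0, 0.685, 0.729, 0.0]
ft_force: [-2.4, 1.7, -0.6]
gripper_width: -0.002
grip_force: 1.1
clock: 10.1
position: [0.4261, 0.1641, 0.1798]
tool_rot: [0.001, 0.686, 0.728, 0.002]
ft_force: [0.2, 0.7, -0.5]
gripper_width: 0.001
grip_force: 0.0
```

View pics/w5.png

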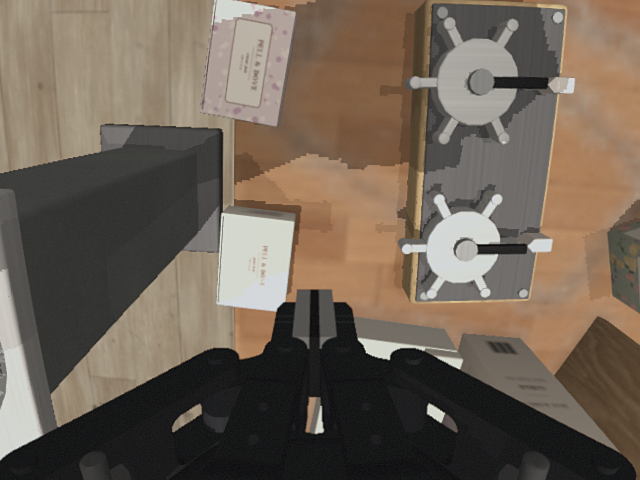

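Both bars point straight at their pointer blocks, the left at (565,85) and the right at (540,245). The fingers are clear of everything.

```bash
python3 -c "
from workcell import *
print(hand_in())"
```

```text
the job is handed in; nothing more can be done
None
```

Both thumbwheels are zeroed, each index bar pointing at its pointer block in the last wrist picture, and the job was handed in at about 10 s with the arm clear; the hand-in returned no verdict.

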